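Feel which castor of the pot dolly drags

ROBOT

A 7-joint arm with a two-finger parallel gripper is mounted at the origin on the work surface. World frame = base frame: x ahead of the robot, y to its left, z up, the work surface at z = 0. Lengths are in mm, angles in rad, forces in N, time in s.
With the tool pointing down it reaches from about 400 to 875 mm from the base axis. Payload 4.4 kg.
Tool frame: the origin (TCP) lies midway between the tips of the shut fingers; the grasp point (between the pads) lies 19 mm behind it; z points along the fingers, y is the direction in which the jaws open and shut (so a half turn about z gives the same grasp; the last joint's range is limited). The gripper opens to 85 mm and grips with 20 to 120 N. Pads are 22 mm wide; open, the fingers measure 114 mm over their backs; the gripper's body (76 mm by 85 mm) begins 54 mm behind the grasp point. The pads swing forward as they close: fully open they stand 13 mm farther back than shut.
Start: joints at [1.199, 0.628, 0.038, 1.517, -0.027, 0.996, -0.02], TCP at [195.714, -619.85, 231.313] pointing down, gripper open.
Joint ranges: [-3.06, 3.06], [-0.37, 2.12], [-1.25, 1.32], [0.18, 2.47], [-1.1, 4.24], [0.23, 1.98], [-2.94, 2.94]. Speed limits (rad/s): [2.57, 2.57, 3.14, 3.14, 3.14, 3.14, 3.14].

INTERFACE

Orientations are given as [roll, pitch, yaw] about the fixed x, y, z axes, in that order (R = Rz(yaw) Ry(pitch) Rx(roll)).
In Python, from cell import ctrl, vision gives the robot as it stands.
- The arm moves only by the tool play_rows, never from a script. Its arguments are lists of equal length, an entry for each row: "slide": the shift along the tool's x, y, z in mm, a list of three; "turn": the turn about the tool's z in rad; "fingers": the opening, from 0 (shut) to 1 (fully open). A call has 1 to 5 rows; each row is the pose to reach, as a shift and turn from the pose measured when the call began, along the tool's axes at that moment; what a row does not reach only later rows make up. A row lasts 1/8 s, in which the tool goes at most 62.5 mm and 10.7 degrees, less where a joint would pass 70% of its speed; a pose out of reach is approached as far as the arm can. A call with a gripper value outside its range is refused whole. The fingers move at their own pace and stop on an object; the grip force is fixed at half the most. Time passes only in rows, so rows that repeat a pose let the fingers close. It gives the time, the measured TCP pose, the force and the opening at its end, in the units of the state.
- ctrl.read_state(): the state, without advancing time (a new reading comes with each control period).
- vision.get_image(name): name is "scene" or "top"; returns (picture, depth): 400x640x3 uint8, blue, green, red; 400x640 float32, mm along the optical axis (not along the pixel's ray), 0 where there is no reading.
- vision.camera_params(name): a dict with "fx", "fy", "cx", "cy" (pixels), "position" and "rotation" of the camera in the world. Camera axes: x right, y up, looking along -z (the intrinsics and any distortion apply to the point x, -y, -z); pixel columns grow to the right and rows downward; lengths in mm; the calibration is good to about 2 mm. A picture is of the moment at which its call begins. camera_params takes no time and is no camera call.
- ctrl.finish_job(): hands the job in, once; it reports no verdict.
The state is a dict: "clock": time; "qpos": joint angles; "qd": joint speeds; "tau": joint torques, N m; "eef_pos": TCP position; "tool_rot": TCP orientation; "force": force on the tool from outside, world axes, zero at the start; "torque": the same for the moment, N m; "width": finger opening in mm.
Only numpy, scipy, OpenCV 4.12 (cv2) and the standard library are available. Lean on these libraries where they do the work, as an engineer would, in place of code of your own. Each camera call takes 0.05 s, during which the arm holds its last target.

TASK

One of the three castors on the upturned pot dolly runs stiff. Rub each wheel round under a light fingertip to feel how it turns, without leaning on it; then take the stiff castor by its fork, not by its tyre, draw it up out of its block and put it in the grey bowl, leaving the other two fully seated in the dolly and the other things on the ledge where they are.

Things in the scene. Friction and masses are not known exactly. Their poses are not given: they have to be found in the camera images.
- dolly: upturned round plywood pot dolly, does not move: plate 244 mm across and 12 mm thick, on it three wooden blocks 52 x 52 x 30 mm, centred 80 mm from the middle and 120 degrees apart, each bored for a castor stem. Origin: centre of the plate's underside, on the ledge; z up; the blocks' tops are at z = 42 mm
- castor_a_mid (a point): centre of the wheel (on its axle) of castor a, one of three outwardly alike steel fork castors standing wheels-up in the dolly. Wheel 50 mm in diameter, its top 25 mm above this point; rubber tyre 18 mm wide, flat across. z up, y along the axle, x in the wheel's plane, pointing from the stem to the wheel (the wheel trails 14 mm behind the stem)
- castor_b_mid (a point): the same point and axes of castor b. To grip any castor: flat steel fork legs either side of the wheel, 28 mm over their outer faces (along y), 22 mm wide, from 4 mm above this point down to a 40 mm round flange. The flange's underside is 36 mm below this point and rests on the block. Each castor weighs 160 g
- castor_c_mid (a point): the same point and axes of castor c. On every castor the stem's axis is 14 mm from this point along -x; stem 11 mm in diameter, its tip 64 mm below this point, 28 mm deep in its block. The stem is loose in its bore with no catch: it draws straight up, and the castor swivels freely about it
- wheel_a (a joint): rotation of wheel a about its axle, rad, 0 at the start; turned 0.4 rad (10 mm at the rim) or more, either way, it counts as turned. Wheels do not coast, they stop with the finger. Exactly one of the three drags, any of them, and nothing shows it: its rim needs about 3.5 N to keep turning, the others' about 0.2 N
- wheel_b (a joint): the same for wheel b. The wheels sit on rubber bushes and give roughly 0.3 mm per newton (at most 7 mm); the tyres have a good grip on a finger: a press of about 8 N turns any wheel; under 4 N the finger may skid on the stiff one
- wheel_c (a joint): the same for wheel c. More than 25 N of the fingers on a wheel is leaning on it or squeezing it: grip the fork, not the tyre. The drag is felt only while the wheel is being turned, as a level pull on the finger against its motion. Rubbing straight along -x (towards the stem) rocks the loose castor least
- bowl_in (a point): centre of the inner floor of the grey plastic cereal bowl (empty, loose, 160 g): 156 mm across the rim, 60 mm high, 3 mm wall, floor 4 mm above the ledge and flat over 60 mm; z up
- tumbler: glass tumbler, 72 mm across the rim, 110 mm high; origin at the centre of its underside; not to be disturbed
- honey_pot: closed ceramic honey pot, 84 mm across, 101 mm high; origin at the centre of its underside; not to be disturbed
- tea_strainer: steel mesh tea strainer, 66 mm across, 32 mm high, with a thin handle that reaches 140 mm along its x; origin at the centre of its underside; not to be disturbed
Things that resemble listed ones, but are neither listed nor needed, are in the scene too. Leave any red look-alike of the part that bears castor_c_mid alone. What is shaped like the part that bears castor_a_mid but orange is not meant.

How it is judged (in metres and radians):
On the way, in this order (a step that is already met when the one before it is completed fails the run):
1. each of the three wheels has been turned by at least 0.4 rad ((value of joint wheel_a above 0.4 rad or value of joint wheel_a below -0.4 rad) and (value of joint wheel_b above 0.4 rad or value of joint wheel_b below -0.4 rad) and (value of joint wheel_c above 0.4 rad or value of joint wheel_c below -0.4 rad)), for 0.1 s.
2. then the castor that drags is drawn up out of its block (((contact force between wheel_a and castor_a above 2 N and z of castor_a_mid in the frame of dolly above 0.09 m) or (contact force between wheel_b and castor_b above 2 N and z of castor_b_mid in the frame of dolly above 0.09 m) or (contact force between wheel_c and castor_c above 2 N and z of castor_c_mid in the frame of dolly above 0.09 m))), for 0.1 s.
At the end, for the whole second after the job is handed in: the castor whose wheel drags lies at rest in the bowl (its wheel's centre within 65 mm of the bowl's centre line and less than 75 mm above the bowl's floor, bowl upright within 0.25 rad); the other two castors stand upright (within 0.12 rad) and down in their own blocks (within 4 mm) (((contact force between wheel_a and castor_a above 2 N and (horizontal distance between castor_a_mid and bowl_in below 0.065 m and z of castor_a_mid in the frame of bowl_in between 0 and 0.075 m and contact force between castor_a and bowl above 0.3 N and linear speed of castor_a below 0.03 m/s) and (z of castor_b_mid in the frame of dolly between 0.074 and 0.082 m and angle between castor_b_mid's own z axis and vertical below 0.12 rad and distance of castor_b_mid from where it was at the start of the episode below 0.04 m) and (z of castor_c_mid in the frame of dolly between 0.074 and 0.082 m and angle between castor_c_mid's own z axis and vertical below 0.12 rad and distance of castor_c_mid from where it was at the start of the episode below 0.04 m)) or (contact force between wheel_b and castor_b above 2 N and (horizontal distance between castor_b_mid and bowl_in below 0.065 m and z of castor_b_mid in the frame of bowl_in between 0 and 0.075 m and contact force between castor_b and bowl above 0.3 N and linear speed of castor_b below 0.03 m/s) and (z of castor_a_mid in the frame of dolly between 0.074 and 0.082 m and angle between castor_a_mid's own z axis and vertical below 0.12 rad and distance of castor_a_mid from where it was at the start of the episode below 0.04 m) and (z of castor_c_mid in the frame of dolly between 0.074 and 0.082 m and angle between castor_c_mid's own z axis and vertical below 0.12 rad and distance of castor_c_mid from where it was at the start of the episode below 0.04 m)) or (contact force between wheel_c and castor_c above 2 N and (horizontal distance between castor_c_mid and bowl_in below 0.065 m and z of castor_c_mid in the frame of bowl_in between 0 and 0.075 m and contact force between castor_c and bowl above 0.3 N and linear speed of castor_c below 0.03 m/s) and (z of castor_a_mid in the frame of dolly between 0.074 and 0.082 m and angle between castor_a_mid's own z axis and vertical below 0.12 rad and distance of castor_a_mid from where it was at the start of the episode below 0.04 m) and (z of castor_b_mid in the frame of dolly between 0.074 and 0.082 m and angle between castor_b_mid's own z axis and vertical below 0.12 rad and distance of castor_b_mid from where it was at the start of the episode below 0.04 m))) and angle between bowl_in's own z axis and vertical below 0.25 rad); the robot touches nothing.
It fails at once if a wheel is leaned on or squeezed: more than 25 N between the fingers and a wheel (contact force between the fingers and wheel_a above 25 N or contact force between the fingers and wheel_b above 25 N or contact force between the fingers and wheel_c above 25 N).
It fails at once if the tumbler, honey pot or tea strainer is shifted by more than 25 mm or tipped (distance of any of tumbler, honey_pot, tea_strainer from where it was at the start of the episode above 0.025 m or angle between any of tumbler, honey_pot, tea_strainer's own z axis and vertical above 0.3 rad).
It also fails if it takes over 72 s, if anything falls off the work surface, if the arm or the gripper's body presses on something with over 40 N, if the wrist force passes 120 N, or if a joint passes its speed limit or range.

## Working session

There is one attempt and no reset: what is moved stays moved. The work goes in short steps, Python scripts to look and compute and a tool call to move; the robot and the scene stay as the last step left them, time stands still between calls to the robot, and variables do not carry over. Pictures are saved under pics/ and viewed, and the job is handed in when it is done.

Besides the shell and the picture viewer there is one more tool, called after "Emit:" in YAML: its name, and indented under it one key for each argument. play_rows: Moves the arm, as the interface text tells. Its arguments: {"type":"object","properties":{"slide":{"type":"array"},"turn":{"type":"array"},"fingers":{"type":"array"}},"required":["slide","turn","fingers"]}

```bash
ls; mkdir -p pics; python3 - <<'E'
from cell import ctrl, vision
import cv2,numpy as np
print(ctrl.read_state())
for n in ("scene","top"):
    im,d=vision.get_image(n); cv2.imwrite(f"pics/{n}0.png",im); np.save(f"{n}0.npy",d); 
    print(n,vision.camera_params(n),d.shape)
E
```

```text
pics
{'clock': 0.0, 'qpos': array([ 1.1992176 ,  0.62935265,  0.03843078,  1.51838099, -0.02697221,
        0.9963014 , -0.01998711]), 'qd': array([-0.0007832 ,  0.0004302 ,  0.00051828, -0.00023289,  0.00051779,
        0.00048981, -0.00047428]), 'tau': array([ 1.67958606e-03, -5.63402832e+01,  1.22570794e+00, -1.93450159e+01,
        1.07567574e-02,  1.03239011e-02, -6.04616091e-06]), 'eef_pos': array([ 195.50799758, -619.23529651,  230.38051992]), 'tool_rot': array([-3.13966850e+00,  4.27951229e-05,  3.05815521e-01]), 'force': array([0.46171981, 0.9790035 , 0.05156168]), 'torque': array([0.00980221, 0.015237  , 0.0070941 ]), 'width': 85.59896663576646}
scene {'fx': 370.94107011676675, 'fy': 370.94107011676675, 'cx': 316.1778855470798, 'cy': 196.1309348176829, 'position': array([1336.02323968,  131.6497326 ,  732.36007856]), 'rotation': array([ 0.8881685 , -0.01787731,  1.73803133])} (400, 640)
top {'fx': 388.2937802169277, 'fy': 388.2937802169277, 'cx': 326.2420365629267, 'cy': 199.1819645302644, 'position': array([ 461.9931469 ,    3.03550825, 1121.0785122 ]), 'rotation': array([ 0.08331776, -0.00699513, -1.599872  ])} (400, 640)
```

View pics/scene0.png

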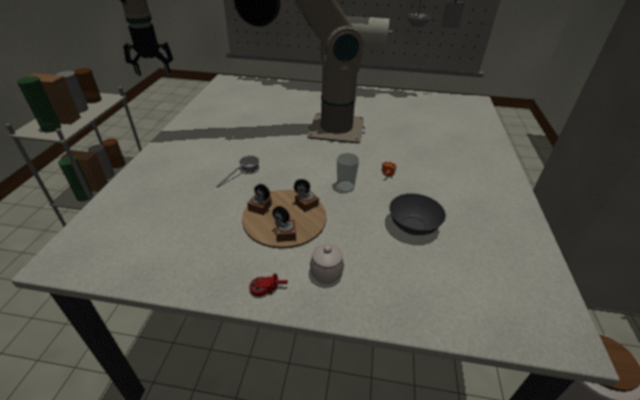

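View pics/top0.png

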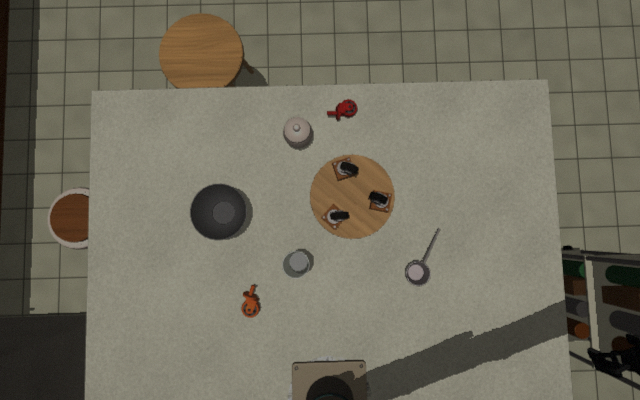

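The scene view shows the dolly at about (285,217), bowl (417,215), tumbler (346,172), honey pot (327,263) and strainer (249,165). The red look-alike is at (266,286) and the orange one at (389,169). In the top view the dolly is at (352,196), with castors near (346,169), (380,200) and (338,215), and the bowl at (218,211).

```bash
cat > h.py <<'E'
import numpy as np,cv2
from scipy.spatial.transform import Rotation as R
from cell import ctrl, vision
def cam(n):
    p=vision.camera_params(n); return p,R.from_euler('xyz',p['rotation']).as_matrix()
def ray(n,u,v):
    p,M=cam(n); d=M@np.array([(u-p['cx'])/p['fx'],-(v-p['cy'])/p['fy'],-1.]); return p['position'],d
def onz(n,u,v,z):
    o,d=ray(n,u,v); return o+d*(z-o[2])/d[2]
def proj(n,X):
    p,M=cam(n); c=M.T@(np.asarray(X,float)-p['position']); return p['cx']+p['fx']*c[0]/-c[2], p['cy']-p['fy']*c[1]/-c[2]
def cloud(n,d):
    p,M=cam(n); v,u=np.mgrid[:400,:640]
    P=np.stack([(u-p['cx'])/p['fx']*d,-(v-p['cy'])/p['fy']*d,-d],-1)
    return P@M.T+p['position']
def st():
    s=ctrl.read_state(); print(round(s['clock'],2),s['eef_pos'].round(1),s['tool_rot'].round(3),s['force'].round(2),s['torque'].round(2),round(s['width'],1)); return s
E
python3 - <<'E'
from h import *
im=cv2.imread('pics/top0.png')
c=im[140:250,300:405]; c=cv2.convertScaleAbs(c,alpha=1.8,beta=15); cv2.imwrite('pics/tcrop.png',cv2.resize(c,None,fx=5.4,fy=5.4,interpolation=cv2.INTER_CUBIC))
im=cv2.imread('pics/scene0.png')
c=im[170:250,235:335]; c=cv2.convertScaleAbs(c,alpha=2,beta=15); cv2.imwrite('pics/scrop.png',cv2.resize(c,None,fx=7,fy=7,interpolation=cv2.INTER_CUBIC))
d=np.load('top0.npy'); P=cloud('top',d)
for uv in [(450,150),(352,196),(218,211),(346,169),(380,200),(338,215)]: print(uv,P[uv[1],uv[0]].round(1))
Ps=cloud('scene',np.load('scene0.npy'))
for uv in [(200,250),(285,215),(417,215)]: print(uv,Ps[uv[1],uv[0]].round(1))
E
```

```text
(450, 150) [ 6.898e+02 -3.748e+02  2.000e-01]
(352, 196) [561.4 -81.5  12.4]
(218, 211) [529.9 304.7   3.1]
(346, 169) [626.7 -61.7  95.4]
(380, 200) [ 540.7 -148.1  102. ]
(338, 215) [504.3 -36.2 102.4]
(200, 250) [ 7.250e+02 -2.689e+02 -1.000e-01]
(285, 215) [648.2 -54.1  92. ]
(417, 215) [487.5 301.2   9.2]
```

View pics/tcrop.png

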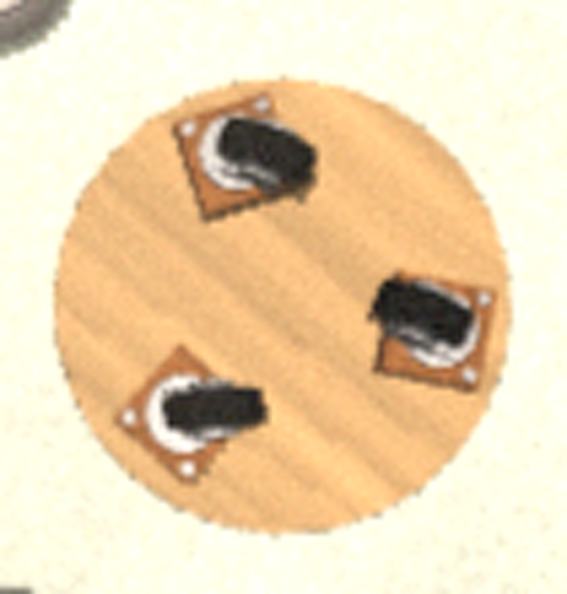

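View pics/scrop.png

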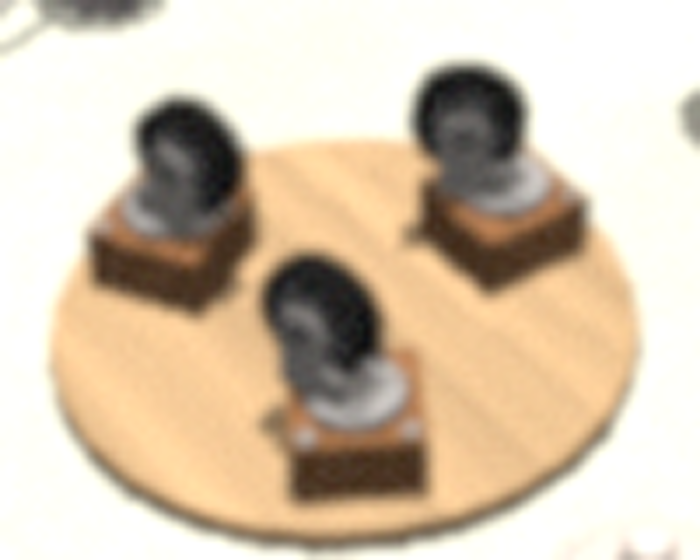

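The enlarged crops show three black-tyred castors on the dolly: top-view crop pixels (265,158), (425,312) and (213,405). The wheels trail from their white flanges. The red and orange look-alikes lie on the ledge away from the dolly, so they are not meant. Next I measure the wheels.

```bash
cat > meas.py <<'E'
from h import *
def meas(PT,PS,zmin=93):
    A=PT.reshape(-1,3);B=PS.reshape(-1,3)
    # plate
    m=(abs(PT[...,2]-12)<3)&(np.hypot(PT[...,0]-565,PT[...,1]+80)<150)
    mm=m.astype(np.uint8); 
    c=max(cv2.findContours(mm,0,2)[0],key=cv2.contourArea)
    h=cv2.convexHull(c)[:,0]
    W=np.array([onz('top',u,v,12)[:2] for u,v in h],np.float32)
    (cx,cy),r=cv2.minEnclosingCircle(W); print('plate',cx,cy,r)
    out={}
    for k,(x,y) in {'P':(626,-62),'Q':(541,-148),'S':(504,-36)}.items():
        for n,Q in(('top',A),('scene',B)):
            s=(Q[:,2]>zmin)&(Q[:,2]<112)&(np.hypot(Q[:,0]-x,Q[:,1]-y)<40)
            q=Q[s]; rc=cv2.minAreaRect(q[:,:2].astype(np.float32))
            mu=q[:,:2].mean(0); w,V=np.linalg.eigh(np.cov((q[:,:2]-mu).T)); a=np.arctan2(V[1,1],V[0,1])
            print(k,n,s.sum(),'zmax',np.percentile(q[:,2],98).round(1),'rect',np.round(rc[0],1),np.round(rc[1],1),'mean',mu.round(1),'axis',a.round(3))
        # block centre
        s=(abs(A[:,2]-42)<3)&(np.hypot(A[:,0]-x,A[:,1]-y)<55); q=A[s]
        rc=cv2.minAreaRect(q[:,:2].astype(np.float32)); print('  block',np.round(rc[0],1),np.round(rc[1],1),round(rc[2],1))
E
python3 - <<'E'
from meas import *
PT=cloud('top',np.load('top0.npy'));PS=cloud('scene',np.load('scene0.npy'))
meas(PT,PS)
for n,P in(('top',PT),('scene',PS)):
    A=P.reshape(-1,3); 
    s=(A[:,2]>50)&(A[:,2]<64)&(np.hypot(A[:,0]-505,A[:,1]-300)<110); q=A[s][:,:2].astype(np.float32)
    print('bowl',s.sum(),cv2.minEnclosingCircle(q))
    for nm,x,y in(('tumb',P[262,298] if n=='top' else P[172,346],0),):pass
    for nm,lo,hi,x,y in(('tumbler',60,113,400,75),('honey',50,103,720,70),('strainer',15,40,380,-240)):
        s=(A[:,2]>lo)&(A[:,2]<hi)&(np.hypot(A[:,0]-x,A[:,1]-y)<90); 
        if s.sum()>3: print(nm,s.sum(),cv2.minEnclosingCircle(A[s][:,:2].astype(np.float32)))
E
```

```text
plate 561.29443359375 -81.53563690185547 121.51509857177734
P top 100 zmax 105.6 rect [631.6 -71.7] [41.2 17.9] mean [631.6 -70.7] axis 1.144
P scene 82 zmax 103.9 rect [635.6 -68.2] [38.4 19.1] mean [637.4 -67. ] axis 1.273
  block [637.8 -58.4] [52.3 51.9] 14.3
Q top 103 zmax 105.4 rect [ 548.8 -146. ] [40.8 19.4] mean [ 548.4 -145.6] axis 1.148
Q scene 66 zmax 102.6 rect [ 551.5 -143.3] [38.3 20.8] mean [ 553.8 -141.7] axis 1.294
  block [ 543.3 -159. ] [53.2 52.6] 76.2
S top 104 zmax 105.5 rect [503.2 -40.5] [39.8 18.7] mean [503.5 -40.4] axis 1.651
S scene 65 zmax 102.2 rect [506.8 -39.1] [20.2 37. ] mean [508.5 -38.2] axis 1.629
  block [502.8 -26.9] [51.5 51.6] 46.4
bowl 445 ((525.1881103515625, 289.3177795410156), 77.96243286132812)
tumbler 238 ((379.7983703613281, 77.63691711425781), 35.6790771484375)
honey 623 ((741.9735107421875, 67.425048828125), 39.25554275512695)
strainer 296 ((371.4217224121094, -274.537841796875), 71.27484130859375)
bowl 382 ((526.49951171875, 292.2845153808594), 79.56798553466797)
tumbler 503 ((382.60418701171875, 79.3042984008789), 37.92449951171875)
honey 780 ((747.3659057617188, 70.55612182617188), 38.704898834228516)
strainer 219 ((371.266845703125, -273.79998779296875), 71.70541381835938)
```

```bash
cat >> h.py <<'E'
def go(x,y,z,yaw):
    s=st(); M=R.from_euler('xyz',s['tool_rot']).as_matrix()
    sl=M.T@(np.array([x,y,z])-s['eef_pos']); t=-(yaw-s['tool_rot'][2]); t=(t+np.pi)%(2*np.pi)-np.pi
    print('slide',sl.round(1),'turn',round(t,3)); return sl
E
python3 -c "
from h import *
go(552.8,-138.5,150,1.15)"
```

```text
0.1 [ 195.5 -619.3  230.5] [-3.14   0.     0.306] [0.72 0.77 0.62] [-0.01 -0.04  0.03] 85.4
slide [ 485.4 -350.8   81.1] turn -0.844
```

Emit:
play_rows:
  slide:
    - [48, -35, 0]
    - [97, -70, 0]
    - [145, -105, 0]
    - [194, -140, 0]
    - [242, -175, 0]
  turn: [0, 0, 0, 0, 0]
  fingers: [0, 0, 0, 0, 0]

```text
clock: 0.72
eef_pos: [374.5, -377.7, 230.6]
tool_rot: [-3.14, -0.0, 0.306]
force: [-0.1, -0.6, -1.0]
width: 0.0
```

```bash
python3 -c "
from h import *
go(552.8,-138.5,150,1.15)"
```

```text
0.72 [ 374.5 -377.7  230.6] [-3.14  -0.     0.306] [-0.11 -0.58 -0.98] [ 0.   -0.09  0.06] 0.0
slide [ 242.  -174.3   81. ] turn -0.844
```

Emit:
play_rows:
  slide:
    - [48, -35, 0]
    - [97, -70, 10]
    - [145, -105, 30]
    - [194, -140, 55]
    - [242, -174, 81]
  turn: [-0.17, -0.34, -0.51, -0.68, -0.844]
  fingers: [0, 0, 0, 0, 0]

```text
clock: 1.35
eef_pos: [551.3, -140.8, 151.1]
tool_rot: [-3.141, -0.001, 1.155]
force: [0.3, -0.8, 0.1]
width: -0.2
```

```bash
python3 -c "
from h import *
go(552.8,-138.5,107,1.15)
im,d=vision.get_image('scene'); cv2.imwrite('pics/s1.png',cv2.resize(cv2.convertScaleAbs(im[100:260,200:400],alpha=1.8,beta=10),None,fx=4,fy=3.7,interpolation=cv2.INTER_CUBIC))"
```

```text
1.35 [ 551.3 -140.8  151.1] [-3.141e+00 -1.000e-03  1.155e+00] [ 0.3  -0.78  0.1 ] [-0.03 -0.02 -0.02] -0.2
slide [ 2.6  0.5 44.1] turn 0.005
```

View pics/s1.png

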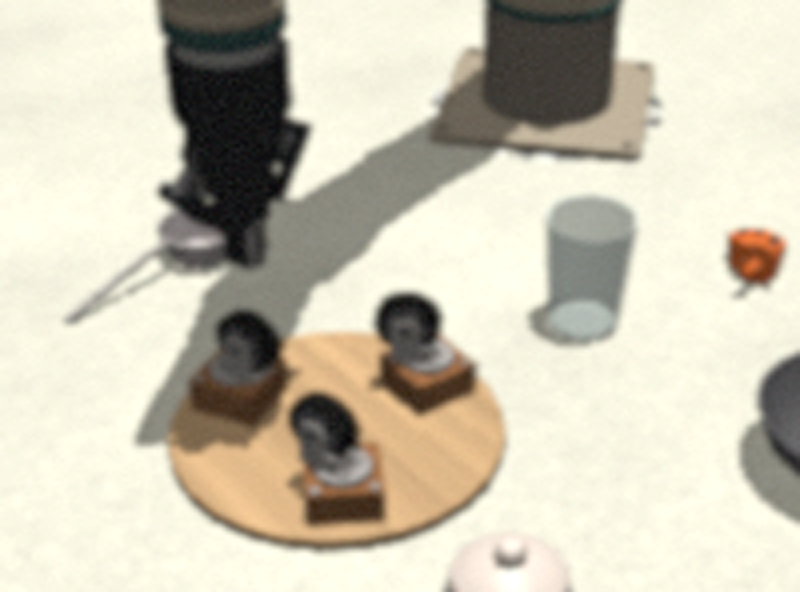

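The closed gripper's tip is at crop (250,262), just above the left castor at (245,340). I lower it in small steps.

Emit:
play_rows:
  slide:
    - [2.6, 0.5, 20]
    - [2.6, 0.5, 40]
    - [2.6, 0.5, 44]
    - [2.6, 0.5, 44]
    - [2.6, 0.5, 44]
  turn: [0, 0, 0, 0, 0]
  fingers: [0, 0, 0, 0, 0]

```text
clock: 2.02
eef_pos: [557.1, -128.5, 105.1]
tool_rot: [-3.14, -0.01, 1.169]
force: [-0.1, -0.0, -1.0]
width: 0.1
```

```bash
python3 -c "
from h import *
print(proj('scene',[551.3,-140.8,151]))
im,d=vision.get_image('top');P=cloud('top',d)
go(552.8,-138.5,103,1.15)
for i in range(5):
  im,d=vision.get_image('top'); print(ctrl.read_state()['force'].round(2))
"
```

```text
(np.float64(261.1699460675663), np.float64(171.061037612843))
2.08 [ 557.1 -128.4  105.1] [-3.14  -0.01   1.169] [ 0.45  0.26 -0.91] [0.02 0.02 0.01] -0.2
slide [-11.   0.   2.] turn 0.019
[-0.87  0.3   0.81]
[ 0.4  -0.19 -0.3 ]
[ 0.18  0.2  -0.42]
[ 0.18 -0.5  -1.69]
[-0.25  0.18 -0.18]
```

Emit:
play_rows:
  slide:
    - [-5, 0, -2]
    - [-11, 0, -2]
    - [-11, 0, -2]
  turn: [0.019, 0.019, 0.019]
  fingers: [0, 0, 0]

```text
clock: 2.7
eef_pos: [552.0, -139.3, 106.5]
tool_rot: [-3.139, -0.009, 1.149]
force: [0.6, 0.5, -0.6]
width: -0.3
```

```bash
python3 -c "
from h import *
s=go(552.8,-138.5,105,1.15)
s=ctrl.read_state();print(s['qpos'].round(3),s['qd'].round(3))
"
```

```text
2.7 [ 552.  -139.3  106.5] [-3.139 -0.009  1.149] [ 0.6   0.53 -0.58] [-0.02  0.04  0.01] -0.3
slide [1.1 0.4 1.5] turn -0.001
[ 0.323  0.686 -0.185  1.853  0.185  0.62  -0.393] [-0.008  0.002 -0.012 -0.003 -0.006 -0.003 -0.005]
```

Emit:
play_rows:
  slide:
    - [1, 0, 1.5]
    - [1, 0, 2.5]
    - [1, 0, 2.5]
  turn: [0, 0, 0]
  fingers: [0, 0, 0]

```text
clock: 3.08
eef_pos: [552.4, -138.2, 103.8]
tool_rot: [-3.139, -0.009, 1.15]
force: [0.8, -0.7, 0.6]
width: 0.0
```

Emit:
play_rows:
  slide:
    - [0, 0, 0.8]
    - [0, 0, 1]
    - [0, 0, 1]
  turn: [0, 0, 0]
  fingers: [0, 0, 0]

```text
clock: 3.45
eef_pos: [552.5, -138.1, 102.9]
tool_rot: [-3.139, -0.009, 1.15]
force: [0.7, 0.2, 0.4]
width: -0.1
```

Emit:
play_rows:
  slide:
    - [0, 0, 0.8]
    - [0, 0, 1]
    - [0, 0, 1]
  turn: [0, 0, 0]
  fingers: [0, 0, 0]

```text
clock: 3.82
eef_pos: [552.5, -138.1, 102.0]
tool_rot: [-3.139, -0.009, 1.15]
force: [-1.3, 1.3, 2.4]
width: 0.1
```

Emit:
play_rows:
  slide:
    - [0, 0, 0.8]
    - [0, 0, 1.5]
    - [0, 0, 1.5]
  turn: [0, 0, 0]
  fingers: [0, 0, 0]

```text
clock: 4.2
eef_pos: [552.7, -138.0, 100.8]
tool_rot: [-3.139, -0.009, 1.15]
force: [-1.0, 1.3, 5.5]
width: 0.4
```

Emit:
play_rows:
  slide:
    - [0, 0, 0.5]
    - [0, 0, 0.9]
    - [0, 0, 0.9]
  turn: [0, 0, 0]
  fingers: [0, 0, 0]

```text
clock: 4.58
eef_pos: [552.9, -137.7, 100.4]
tool_rot: [-3.14, -0.01, 1.15]
force: [-1.7, 0.9, 7.1]
width: -0.2
```

Emit:
play_rows:
  slide:
    - [-1.5, 0, 0]
    - [-3, 0, 0]
    - [-4.5, 0, 0]
  turn: [0, 0, 0]
  fingers: [0, 0, 0]

```text
clock: 4.95
eef_pos: [551.1, -141.7, 100.7]
tool_rot: [-3.14, -0.01, 1.15]
force: [-1.3, 0.2, 5.9]
width: -0.1
```

Emit:
play_rows:
  slide:
    - [-2, 0, 0]
    - [-4, 0, 0]
  turn: [0, 0]
  fingers: [0, 0]

```text
clock: 5.2
eef_pos: [549.5, -145.2, 101.0]
tool_rot: [-3.14, -0.01, 1.15]
force: [-0.7, 0.7, 5.4]
width: -0.1
```

Emit:
play_rows:
  slide:
    - [-2, 0, 0]
    - [-4, 0, 0]
  turn: [0, 0]
  fingers: [0, 0]

```text
clock: 5.45
eef_pos: [547.8, -148.8, 101.2]
tool_rot: [-3.14, -0.01, 1.15]
force: [-1.0, 0.1, 4.7]
width: 0.4
```

Emit:
play_rows:
  slide:
    - [-2, 0, 0]
    - [-4, 0, 0]
  turn: [0, 0]
  fingers: [0, 0]

```text
clock: 5.7
eef_pos: [546.2, -152.6, 101.1]
tool_rot: [-3.14, -0.01, 1.15]
force: [-1.2, 0.2, 4.1]
width: 0.3
```

Wheel Q turned freely: it gave about 0 N drag along the rub at 4–7 N press. I lift off and go to wheel S.

Emit:
play_rows:
  slide:
    - [0, 0, -8]
    - [0, 0, -25]
    - [0, 0, -30]
  turn: [0, 0, 0]
  fingers: [0, 0, 0]

```text
clock: 6.08
eef_pos: [547.1, -153.0, 132.7]
tool_rot: [3.141, -0.011, 1.15]
force: [-1.0, -0.2, -0.5]
width: -0.1
```

```bash
python3 -c "
from h import *
s=go(504.7,-48,130,1.623)
"
```

```text
6.08 [ 547.1 -153.   132.7] [ 3.141 -0.011  1.15 ] [-0.99 -0.18 -0.48] [-0.03 -0.07  0.  ] -0.1
slide [ 78.6 -81.5   3.5] turn -0.473
```

Emit:
play_rows:
  slide:
    - [25, -25, 0]
    - [52, -54, 1]
    - [78, -81, 2]
    - [78.5, -81.5, 3]
    - [78.5, -81.5, 3]
  turn: [-0.15, -0.31, -0.473, -0.473, -0.473]
  fingers: [0, 0, 0, 0, 0]

```text
clock: 6.7
eef_pos: [505.1, -48.7, 130.7]
tool_rot: [3.135, -0.008, 1.622]
force: [-0.2, -0.7, -0.6]
width: 0.2
```

```bash
python3 -c "
from h import *
s=go(504.7,-48,106,1.623)
"
```

```text
6.7 [505.1 -48.7 130.7] [ 3.135 -0.008  1.622] [-0.21 -0.7  -0.64] [-0.02  0.04 -0.  ] 0.2
slide [ 0.5 -0.6 24.7] turn -0.001
```

Emit:
play_rows:
  slide:
    - [0.5, -0.6, 12]
    - [0.5, -0.6, 22]
    - [0.5, -0.6, 25]
    - [0.5, -0.6, 25]
  turn: [0, 0, 0, 0]
  fingers: [0, 0, 0, 0]

```text
clock: 7.2
eef_pos: [504.4, -48.1, 105.2]
tool_rot: [3.136, -0.008, 1.622]
force: [-0.9, 0.6, -0.7]
width: 0.1
```

Emit:
play_rows:
  slide:
    - [0, 0, 1.5]
    - [0, 0, 3]
    - [0, 0, 3]
  turn: [0, 0, 0]
  fingers: [0, 0, 0]

```text
clock: 7.58
eef_pos: [504.6, -48.4, 102.4]
tool_rot: [3.136, -0.008, 1.622]
force: [-0.5, -2.0, 1.7]
width: -0.2
```

Emit:
play_rows:
  slide:
    - [0, 0, 1]
    - [0, 0, 2.2]
    - [0, 0, 2.4]
  turn: [0, 0, 0]
  fingers: [0, 0, 0]

```text
clock: 7.95
eef_pos: [504.8, -49.4, 100.5]
tool_rot: [3.135, -0.007, 1.621]
force: [-0.8, -3.6, 7.4]
width: 0.1
```

Emit:
play_rows:
  slide:
    - [1.5, 0, 0.6]
    - [3, 0, 0.6]
    - [4.5, 0, 0.6]
  turn: [0, 0, 0]
  fingers: [0, 0, 0]

```text
clock: 8.32
eef_pos: [504.7, -46.4, 100.7]
tool_rot: [3.135, -0.005, 1.62]
force: [-1.7, -2.7, 8.7]
width: -0.0
```

Emit:
play_rows:
  slide:
    - [2, 0, 0.4]
    - [4, 0, 0.4]
  turn: [0, 0]
  fingers: [0, 0]

```text
clock: 8.57
eef_pos: [504.5, -43.8, 101.0]
tool_rot: [3.135, -0.003, 1.619]
force: [-0.3, -4.1, 8.2]
width: -0.2
```

Emit:
play_rows:
  slide:
    - [2, 0, 0.4]
    - [4, 0, 0.4]
  turn: [0, 0]
  fingers: [0, 0]

```text
clock: 8.82
eef_pos: [504.4, -41.1, 101.2]
tool_rot: [3.135, -0.001, 1.618]
force: [-2.4, -4.2, 7.7]
width: 0.2
```

Emit:
play_rows:
  slide:
    - [2, 0, 0.4]
    - [4, 0, 0.4]
  turn: [0, 0]
  fingers: [0, 0]

```text
clock: 9.07
eef_pos: [504.3, -38.6, 101.4]
tool_rot: [3.134, 0.001, 1.617]
force: [-1.4, -3.3, 8.1]
width: -0.4
```

S pulls about 3.3–4.2 N against the motion. I rub further so the turn is ample.

Emit:
play_rows:
  slide:
    - [2.5, 0, 0.2]
    - [5, 0, 0.2]
  turn: [0, 0]
  fingers: [0, 0]

```text
clock: 9.32
eef_pos: [504.1, -35.0, 101.8]
tool_rot: [3.134, 0.003, 1.615]
force: [-1.6, -4.4, 6.7]
width: -0.1
```

Emit:
play_rows:
  slide:
    - [2.5, 0, 0.2]
    - [5, 0, 0.2]
  turn: [0, 0]
  fingers: [0, 0]

```text
clock: 9.57
eef_pos: [504.0, -31.4, 102.0]
tool_rot: [3.134, 0.005, 1.614]
force: [-0.5, -3.4, 6.0]
width: 0.0
```

Emit:
play_rows:
  slide:
    - [2.5, 0, 0.2]
    - [5, 0, 0.2]
  turn: [0, 0]
  fingers: [0, 0]

```text
clock: 9.82
eef_pos: [504.0, -27.5, 102.3]
tool_rot: [3.133, 0.007, 1.613]
force: [0.5, -3.6, 5.2]
width: 0.2
```

Emit:
play_rows:
  slide:
    - [0, 0, -8]
    - [0, 0, -25]
    - [0, 0, -30]
  turn: [0, 0, 0]
  fingers: [0, 0, 0]

```text
clock: 10.2
eef_pos: [504.3, -27.0, 133.2]
tool_rot: [3.132, 0.006, 1.614]
force: [-0.2, 1.0, -0.9]
width: -0.4
```

```bash
python3 -c "
from h import *
# P: stem+14dir, dir -114.5deg
a=np.deg2rad(-114.5);c=np.array([637.8,-58.3])+14*np.array([np.cos(a),np.sin(a)])+.8
print(c); q=c+8*np.array([np.cos(a),np.sin(a)])
s=go(q[0],q[1],130,a+np.pi)
"
```

```text
[632.7942946  -70.23945779]
10.2 [504.3 -27.  133.2] [3.132 0.006 1.614] [-0.19  0.95 -0.93] [-0.04  0.04  0.  ] -0.4
slide [-55.8 122.8   4.8] turn 0.47
```

Emit:
play_rows:
  slide:
    - [-18, 41, 0]
    - [-37, 82, 1]
    - [-55.5, 122, 2]
    - [-55.5, 122.5, 3]
    - [-55.5, 122.5, 3]
  turn: [0.157, 0.31, 0.47, 0.47, 0.47]
  fingers: [0, 0, 0, 0, 0]

```text
clock: 10.82
eef_pos: [627.9, -76.5, 130.9]
tool_rot: [3.132, 0.001, 1.145]
force: [-0.3, 0.9, -0.5]
width: -0.3
```

```bash
python3 -c "
from h import *
s=go(629.5,-77.5,106,1.143)
"
```

```text
10.82 [627.9 -76.5 130.9] [3.132e+00 1.000e-03 1.145e+00] [-0.32  0.94 -0.46] [-0.06  0.07 -0.03] -0.3
slide [-0.2  1.7 25. ] turn 0.002
```

Emit:
play_rows:
  slide:
    - [-0.2, 1.5, 12]
    - [-0.2, 1.5, 22]
    - [-0.2, 1.5, 25]
    - [-0.2, 1.5, 25]
  turn: [0, 0, 0, 0]
  fingers: [0, 0, 0, 0]

```text
clock: 11.32
eef_pos: [629.1, -77.3, 105.6]
tool_rot: [3.133, 0.001, 1.145]
force: [-0.7, -0.2, -0.4]
width: -0.0
```

Emit:
play_rows:
  slide:
    - [0, 0, 1.5]
    - [0, 0, 3]
    - [0, 0, 3]
  turn: [0, 0, 0]
  fingers: [0, 0, 0]

```text
clock: 11.7
eef_pos: [629.2, -77.4, 102.7]
tool_rot: [3.133, 0.001, 1.145]
force: [0.6, 0.2, 0.7]
width: -0.1
```

Emit:
play_rows:
  slide:
    - [0, 0, 1]
    - [0, 0, 2.2]
    - [0, 0, 2.2]
  turn: [0, 0, 0]
  fingers: [0, 0, 0]

```text
clock: 12.08
eef_pos: [629.4, -77.3, 101.0]
tool_rot: [3.132, 0.001, 1.145]
force: [-0.9, 0.9, 5.8]
width: -0.1
```

Emit:
play_rows:
  slide:
    - [0, 0, 0.8]
    - [0, 0, 1]
    - [1.5, 0, 1]
    - [3, 0, 1]
  turn: [0, 0, 0, 0]
  fingers: [0, 0, 0, 0]

```text
clock: 12.58
eef_pos: [630.8, -74.4, 100.7]
tool_rot: [3.132, 0.001, 1.145]
force: [-1.8, 0.5, 6.8]
width: 0.2
```

Emit:
play_rows:
  slide:
    - [2.5, 0, 0.4]
    - [5, 0, 0.4]
  turn: [0, 0]
  fingers: [0, 0]

```text
clock: 12.82
eef_pos: [632.9, -69.5, 100.9]
tool_rot: [3.132, 0.001, 1.145]
force: [-1.6, 0.4, 7.2]
width: 0.1
```

Emit:
play_rows:
  slide:
    - [2.5, 0, 0.4]
    - [5, 0, 0.4]
  turn: [0, 0]
  fingers: [0, 0]

```text
clock: 13.08
eef_pos: [635.0, -64.7, 101.1]
tool_rot: [3.132, 0.001, 1.145]
force: [-2.4, 0.1, 6.0]
width: 0.1
```

Emit:
play_rows:
  slide:
    - [2.5, 0, 0.4]
    - [5, 0, 0.4]
  turn: [0, 0]
  fingers: [0, 0]

```text
clock: 13.32
eef_pos: [637.4, -59.6, 101.0]
tool_rot: [3.131, -0.0, 1.146]
force: [-0.8, 1.0, 4.0]
width: -0.4
```

Emit:
play_rows:
  slide:
    - [2, 0, 0.4]
    - [4, 0, 0.4]
  turn: [0, 0]
  fingers: [0, 0]

```text
clock: 13.58
eef_pos: [639.1, -55.7, 100.5]
tool_rot: [3.131, -0.0, 1.146]
force: [0.0, 0.0, 2.7]
width: 0.0
```

Emit:
play_rows:
  slide:
    - [0, 0, -8]
    - [0, 0, -35]
    - [0, 0, -70]
    - [0, 0, -70]
  turn: [0, 0, 0, 0]
  fingers: [0, 0, 0, 0]

```text
clock: 14.08
eef_pos: [640.5, -56.0, 173.5]
tool_rot: [3.126, -0.002, 1.145]
force: [-0.4, 0.0, 0.0]
width: -0.2
```

Wheels P and Q ran free, so S is the stiff one. I look again before gripping S, to see whether it swivelled or tipped.

```bash
python3 - <<'E'
from meas import *
im,dt=vision.get_image('top'); im2,ds=vision.get_image('scene')
meas(cloud('top',dt),cloud('scene',ds))
c=cv2.convertScaleAbs(im[150:250,290:410],alpha=1.8,beta=15); cv2.imwrite('pics/t2.png',cv2.resize(c,None,fx=5,fy=5,interpolation=cv2.INTER_CUBIC))
E
```

```text
plate 556.1032104492188 -48.18846130371094 115.62483215332031meas.py:16: RuntimeWarning: Mean of empty slice.
  mu=q[:,:2].mean(0); w,V=np.linalg.eigh(np.cov((q[:,:2]-mu).T)); a=np.arctan2(V[1,1],V[0,1])
  ret = um.true_divide(
  avg = a.mean(axis, **keepdims_kw)
meas.py:16: RuntimeWarning: Degrees of freedom <= 0 for slice
  mu=q[:,:2].mean(0); w,V=np.linalg.eigh(np.cov((q[:,:2]-mu).T)); a=np.arctan2(V[1,1],V[0,1])
  c *= np.true_divide(1, fact)
  c *= np.true_divide(1, fact)
Traceback (most recent call last):
  File "meas.py", line 17, in meas
    print(k,n,s.sum(),'zmax',np.percentile(q[:,2],98).round(1),'rect',np.round(rc[0],1),np.round(rc[1],1),'mean',mu.round(1),'axis',a.round(3))
                             ~~~~~~~~~~~~~^^^^^^^^^^^
IndexError: index -1 is out of bounds for axis 0 with size 0
```

Emit:
play_rows:
  slide:
    - [33, -41, -5]
    - [66, -83, -10]
    - [99, -124, -10]
    - [132, -166, -10]
    - [165, -207, -10]
  turn: [-0.1, -0.2, -0.3, -0.4, -0.47]
  fingers: [0.3, 0.65, 0.65, 0.65, 0.65]

```text
clock: 14.8
eef_pos: [516.0, 180.7, 177.2]
tool_rot: [3.135, 0.006, 1.618]
force: [1.2, 0.8, -0.6]
width: 55.7
```

```bash
python3 - <<'E'
from meas import *
st()
im,dt=vision.get_image('top'); im2,ds=vision.get_image('scene')
c=cv2.convertScaleAbs(im[150:250,290:410],alpha=1.8,beta=15); cv2.imwrite('pics/t2.png',cv2.resize(c,None,fx=5,fy=5,interpolation=cv2.INTER_CUBIC))
c=cv2.convertScaleAbs(im2[170:250,235:335],alpha=1.8,beta=15); cv2.imwrite('pics/s2.png',cv2.resize(c,None,fx=5,fy=5,interpolation=cv2.INTER_CUBIC))
meas(cloud('top',dt),cloud('scene',ds))
E
```

```text
14.8 [516.  180.7 177.2] [3.135 0.006 1.618] [ 1.21  0.78 -0.59] [ 0.03  0.02 -0.04] 55.7
plate 561.26611328125 -81.33576965332031 121.37274932861328
P top 102 zmax 105.3 rect [631.6 -71.4] [38.7 18.3] mean [631.3 -71.6] axis 1.136
P scene 81 zmax 103.9 rect [635.  -67.6] [36.9 21.9] mean [637.5 -67.8] axis 1.262
  block [637.8 -58.3] [52.  52.3] 16.1
Q top 103 zmax 105.7 rect [ 547.8 -147.6] [40.  19.9] mean [ 547.8 -146.7] axis 1.122
Q scene 60 zmax 102.5 rect [ 552.4 -143.4] [38.2 19.1] mean [ 553.8 -142.7] axis 1.184
  block [ 543.1 -159.7] [52.6 52.4] 76.6
S top 103 zmax 105.2 rect [503.1 -40.5] [39.8 18.6] mean [503.5 -40.2] axis 1.598
S scene 62 zmax 103.4 rect [506.9 -38.4] [18.2 34.7] mean [508.5 -38. ] axis 1.602
  block [503.1 -26.7] [51.6 51.9] 46.6
```

View pics/t2.png

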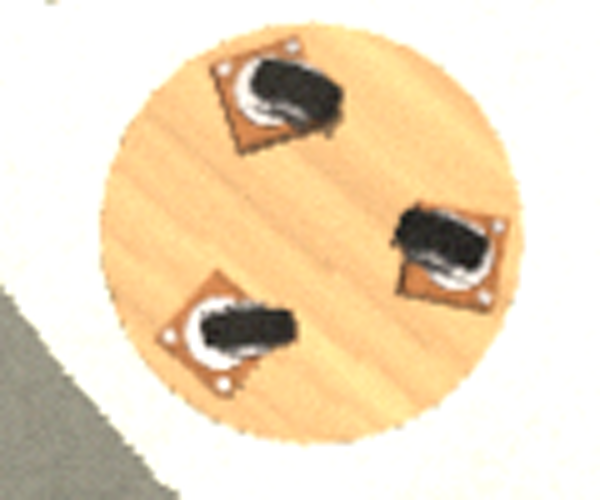

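View pics/s2.png

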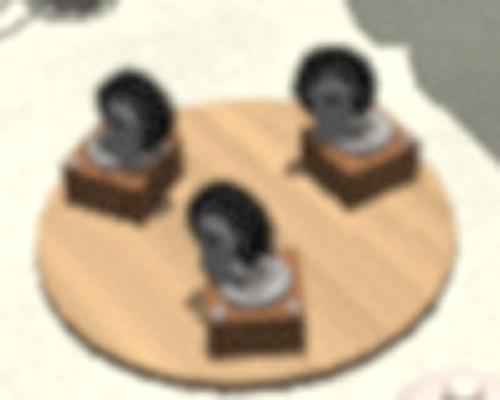

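All three castors are upright. S's wheel is at (503.3,-40.5) in the top view, with its axis at 1.60 rad. The top-view crop has it at (248,327), the castor nearest the robot.

```bash
python3 -c "
from h import *
s=go(504.2,-39.5,150,1.60)
"
```

```text
14.9 [513.3 186.6 177.5] [3.136e+00 1.000e-03 1.627e+00] [ 0.85 -0.16 -0.09] [0.03 0.01 0.01] 55.6
slide [-225.2  -21.9   27.6] turn 0.027
```

Emit:
play_rows:
  slide:
    - [-56, -5, 5]
    - [-112, -11, 10]
    - [-168, -16, 15]
    - [-224, -22, 22]
    - [-225, -22, 27]
  turn: [0, 0, 0.02, 0.027, 0.027]
  fingers: [0.65, 0.65, 0.65, 0.65, 0.65]

```text
clock: 15.52
eef_pos: [502.3, -46.0, 149.1]
tool_rot: [3.14, 0.004, 1.589]
force: [0.2, 0.2, -0.4]
width: 55.5
```

Emit:
play_rows:
  slide:
    - [0, 0, 0]
    - [0, 0, 0]
  turn: [0, 0]
  fingers: [0.65, 0.65]

```text
clock: 15.78
eef_pos: [502.0, -45.2, 148.8]
tool_rot: [3.141, 0.004, 1.591]
force: [0.1, 0.4, 0.7]
width: 55.3
```

```bash
python3 -c "
from h import *
s=go(504.2,-39.5,54,1.60)
"
```

```text
15.78 [502.  -45.2 148.8] [3.141 0.004 1.591] [0.08 0.41 0.7 ] [ 0.01 -0.01 -0.07] 55.3
slide [ 6.   2.2 94.8] turn -0.009
```

Align above first, then descend partway and check.

Emit:
play_rows:
  slide:
    - [6, 2.2, 10]
    - [6, 2.2, 30]
    - [6, 2.2, 34]
    - [6, 2.2, 34]
  turn: [-0.009, -0.009, -0.009, -0.009]
  fingers: [0.65, 0.65, 0.65, 0.65]

```text
clock: 16.27
eef_pos: [504.1, -38.4, 114.6]
tool_rot: [3.142, 0.003, 1.601]
force: [-0.4, 0.0, -0.1]
width: 55.9
```

```bash
python3 -c "
from h import *
s=go(504.2,-39.5,54,1.60)
im,d=vision.get_image('scene'); cv2.imwrite('pics/s3.png',cv2.resize(cv2.convertScaleAbs(im[130:250,230:350],alpha=2,beta=10),None,fx=5,fy=5,interpolation=cv2.INTER_CUBIC))"
```

```text
16.27 [504.1 -38.4 114.6] [3.142e+00 3.000e-03 1.601e+00] [-0.41  0.02 -0.12] [-0.06 -0.01 -0.02] 55.9
slide [-0.9  0.1 60.6] turn 0.001
```

View pics/s3.png

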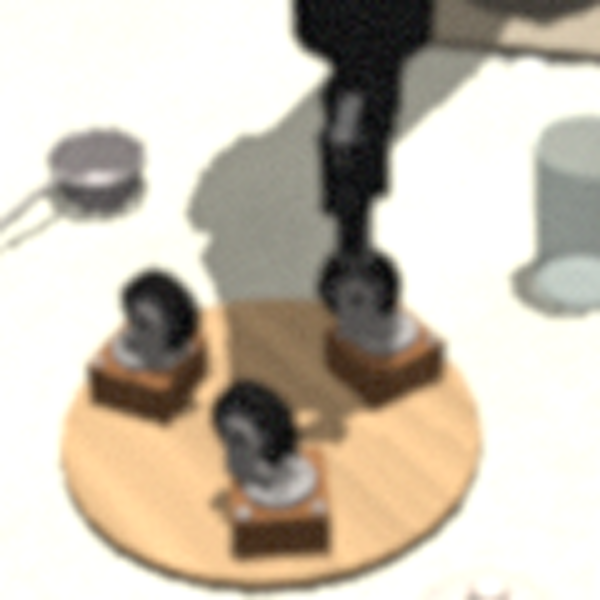

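The open jaws, with the front finger at crop (350,240), are lined up over wheel S at (360,290). Next I descend.

Emit:
play_rows:
  slide:
    - [-0.9, 0.1, 15]
    - [-0.9, 0.1, 30]
    - [-0.9, 0.1, 45]
    - [-0.9, 0.1, 57]
    - [-0.9, 0.1, 60]
  turn: [0, 0, 0, 0, 0]
  fingers: [0.65, 0.65, 0.65, 0.65, 0.65]

```text
clock: 16.95
eef_pos: [503.9, -39.7, 53.8]
tool_rot: [-3.141, 0.003, 1.601]
force: [-0.5, -0.3, 0.2]
width: 55.6
```

Emit:
play_rows:
  slide:
    - [0, 0, 0]
    - [0, 0, 0]
    - [0, 0, 0]
    - [0, 0, 0]
    - [0, 0, 0]
  turn: [0, 0, 0, 0, 0]
  fingers: [0.5, 0.4, 0.3, 0.2, 0.15]

```text
clock: 17.58
eef_pos: [504.3, -39.7, 54.3]
tool_rot: [-3.142, 0.004, 1.601]
force: [-0.5, 0.6, 5.2]
width: 27.0
```

Emit:
play_rows:
  slide:
    - [0, 0, 0]
    - [0, 0, 0]
    - [0, 0, -2]
  turn: [0, 0, 0]
  fingers: [0.1, 0, 0]

```text
clock: 17.95
eef_pos: [504.0, -39.8, 56.1]
tool_rot: [-3.141, 0.004, 1.601]
force: [-0.0, -0.2, -2.3]
width: 26.8
```

Emit:
play_rows:
  slide:
    - [0, 0, -5]
    - [0, 0, -10]
    - [0, 0, -15]
    - [0, 0, -20]
  turn: [0, 0, 0, 0]
  fingers: [0, 0, 0, 0]

```text
clock: 18.45
eef_pos: [503.9, -39.7, 76.5]
tool_rot: [-3.141, 0.004, 1.601]
force: [0.5, -0.1, -1.4]
width: 26.7
```

```bash
python3 -c "
from h import *
st()
im,d=vision.get_image('scene'); cv2.imwrite('pics/s4.png',cv2.resize(cv2.convertScaleAbs(im[130:250,230:350],alpha=2,beta=10),None,fx=5,fy=5,interpolation=cv2.INTER_CUBIC))"
```

```text
18.45 [503.9 -39.7  76.5] [-3.141  0.004  1.601] [ 0.5  -0.07 -1.42] [-0.03  0.03 -0.04] 26.7
```

View pics/s4.png

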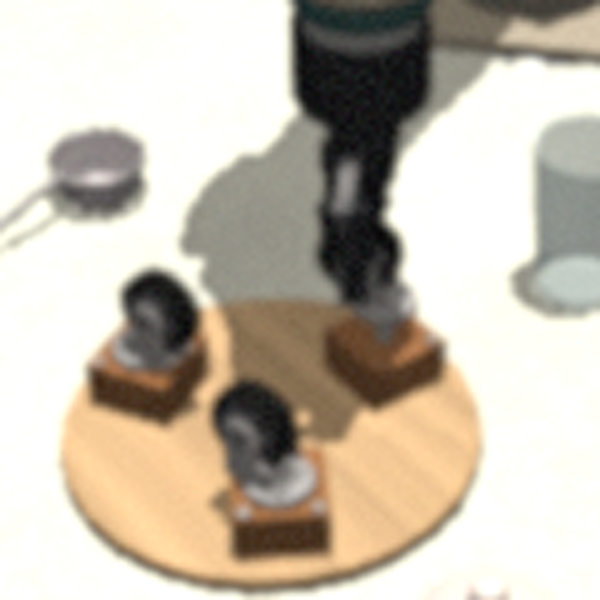

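The castor comes up by its fork: the bare stem shows at crop (388,325) and the other two castors are undisturbed. I lift it clear.

Emit:
play_rows:
  slide:
    - [0, 0, -12]
    - [0, 0, -30]
    - [0, 0, -60]
    - [0, 0, -90]
    - [0, 0, -95]
  turn: [0, 0, 0, 0, 0]
  fingers: [0, 0, 0, 0, 0]

```text
clock: 19.12
eef_pos: [505.5, -39.3, 174.3]
tool_rot: [3.137, 0.004, 1.601]
force: [-0.0, 1.0, -1.6]
width: 27.1
```

```bash
python3 -c "
from h import *
go(526,297,170,1.60)"
```

```text
19.12 [505.5 -39.3 174.3] [3.137 0.004 1.601] [-0.04  0.97 -1.56] [-0.03 -0.01 -0.02] 27.1
slide [335.6  30.4   3.1] turn 0.001
```

Emit:
play_rows:
  slide:
    - [25, 2, 0]
    - [65, 6, 0]
    - [105, 9, 0]
    - [145, 13, 0]
    - [185, 17, 0]
  turn: [0, 0, 0, 0, 0]
  fingers: [0, 0, 0, 0, 0]

```text
clock: 19.75
eef_pos: [516.4, 147.0, 172.8]
tool_rot: [3.139, 0.005, 1.6]
force: [0.7, 0.3, -1.1]
width: 26.8
```

Emit:
play_rows:
  slide:
    - [40, 4, 0]
    - [80, 7, 0]
    - [120, 11, 0]
    - [140, 13, 0]
    - [150, 13.5, 0]
  turn: [0, 0, 0, 0, 0]
  fingers: [0, 0, 0, 0, 0]

```text
clock: 20.38
eef_pos: [524.9, 297.4, 171.4]
tool_rot: [3.14, 0.006, 1.601]
force: [-0.4, -1.0, -1.8]
width: 27.2
```

```bash
python3 -c "
from h import *
go(526,297,50,1.60)
for n,(a,b,c,e) in {'scene':(110,260,340,500),'top':(130,280,140,300)}.items():
  im,d=vision.get_image(n); cv2.imwrite('pics/%s5.png'%n,cv2.resize(cv2.convertScaleAbs(im[a:b,c:e],alpha=2,beta=10),None,fx=3.5,fy=3.5,interpolation=cv2.INTER_CUBIC))"
```

```text
20.38 [524.9 297.4 171.4] [3.14  0.006 1.601] [-0.45 -0.98 -1.85] [-0.09 -0.02 -0.05] 27.2
slide [  0.2   0.9 121.4] turn 0.001
```

View pics/scene5.png

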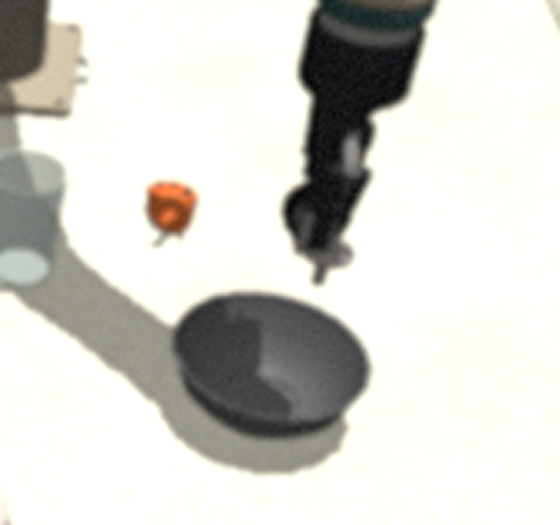

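View pics/top5.png

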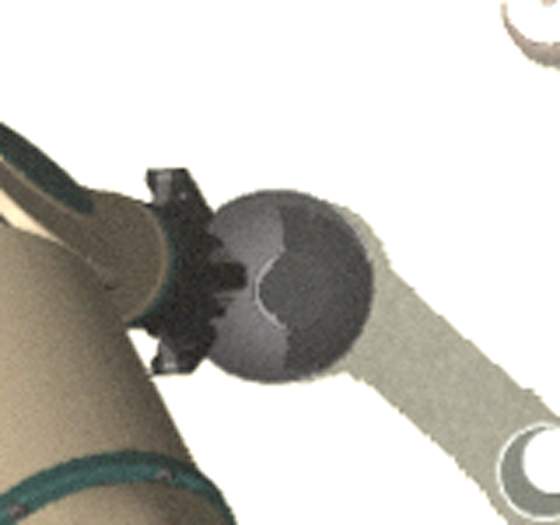

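The castor is held over the bowl with its stem down, and the bowl is unmoved. I lower it.

Emit:
play_rows:
  slide:
    - [0.2, 0.9, 20]
    - [0.2, 0.9, 50]
    - [0.2, 0.9, 80]
    - [0.2, 0.9, 105]
    - [0.2, 0.9, 110]
  turn: [0, 0, 0, 0, 0]
  fingers: [0, 0, 0, 0, 0]

```text
clock: 21.1
eef_pos: [525.6, 293.7, 60.1]
tool_rot: [-3.141, 0.009, 1.599]
force: [-0.3, 0.2, -1.7]
width: 27.2
```

Emit:
play_rows:
  slide:
    - [0, 0, 4]
    - [0, 0, 8]
    - [0, 0, 10]
  turn: [0, 0, 0]
  fingers: [0, 0, 0]

```text
clock: 21.48
eef_pos: [526.0, 293.7, 50.6]
tool_rot: [3.142, 0.008, 1.598]
force: [-0.7, 1.0, -1.7]
width: 26.9
```

Emit:
play_rows:
  slide:
    - [0, 0, 1]
    - [0, 0, 2.5]
    - [0, 0, 2.5]
  turn: [0, 0, 0]
  fingers: [0, 0, 0]

```text
clock: 21.85
eef_pos: [526.0, 293.7, 48.1]
tool_rot: [-3.142, 0.008, 1.598]
force: [0.5, -0.1, -1.3]
width: 26.9
```

Emit:
play_rows:
  slide:
    - [0, 0, 1]
    - [0, 0, 3]
    - [0, 0, 3]
  turn: [0, 0, 0]
  fingers: [0, 0, 0]

```text
clock: 22.22
eef_pos: [525.9, 293.6, 44.9]
tool_rot: [-3.141, 0.008, 1.599]
force: [-0.3, -0.6, -1.1]
width: 26.8
```

Emit:
play_rows:
  slide:
    - [0, 0, 0]
    - [0, 0, 0]
    - [0, 0, 0]
    - [0, 0, 0]
    - [0, 0, 0]
  turn: [0, 0, 0, 0, 0]
  fingers: [0.4, 0.5, 0.6, 0.65, 0.65]

```text
clock: 22.85
eef_pos: [525.9, 293.6, 44.9]
tool_rot: [-3.141, 0.009, 1.599]
force: [-1.0, 0.5, 0.8]
width: 55.2
```

```bash
python3 -c "
from h import *
st()
im,d=vision.get_image('scene'); a,b,c,e=(130,250,350,480);cv2.imwrite('pics/scene6.png',cv2.resize(cv2.convertScaleAbs(im[a:b,c:e],alpha=2.2,beta=20),None,fx=5,fy=5,interpolation=cv2.INTER_CUBIC))"
```

```text
22.85 [525.9 293.6  44.9] [-3.141  0.009  1.599] [-1.01  0.52  0.82] [-0.04  0.02  0.03] 55.2
```

View pics/scene6.png

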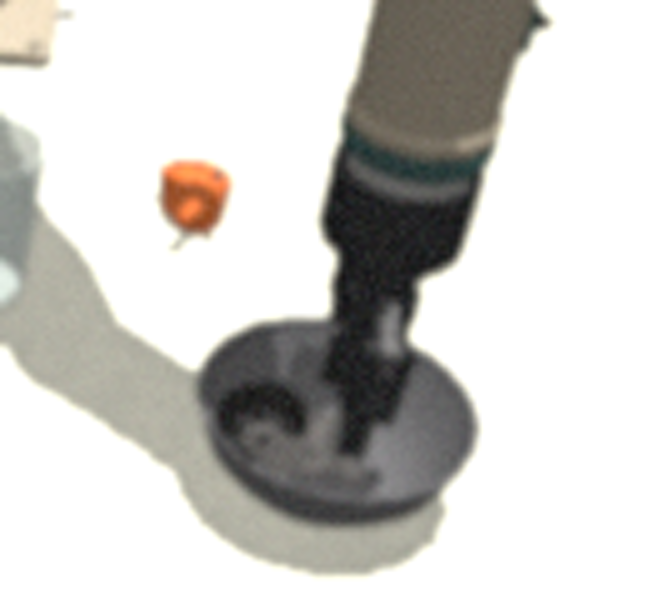

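The castor has toppled towards −y and lies in the bowl, wheel at crop (262,410), clear of the fingers. I withdraw straight up.

Emit:
play_rows:
  slide:
    - [0, 0, -10]
    - [0, 0, -35]
    - [0, 0, -75]
    - [0, 0, -120]
    - [0, 0, -150]
  turn: [0, 0, 0, 0, 0]
  fingers: [0.65, 0.65, 0.65, 0.65, 0.65]

```text
clock: 23.52
eef_pos: [526.5, 295.4, 197.9]
tool_rot: [3.139, 0.007, 1.599]
force: [0.4, -0.4, -0.6]
width: 55.6
```

Emit:
play_rows:
  slide:
    - [-30, -50, 0]
    - [-60, -100, 0]
    - [-60, -150, 0]
    - [-60, -180, 0]
    - [-60, -180, 0]
  turn: [0, 0, 0, 0, 0]
  fingers: [0.65, 0.65, 0.65, 0.65, 0.65]

```text
clock: 24.15
eef_pos: [346.3, 230.2, 198.7]
tool_rot: [3.139, 0.007, 1.601]
force: [0.5, 1.2, 0.1]
width: 55.3
```

```bash
cat > f.py <<'E'
from meas import *
st()
Ps={}
for n,(a,b,c,e) in {'scene':(130,250,350,480),'top':(150,270,160,290)}.items():
    im,d=vision.get_image(n); cv2.imwrite('pics/%s7.png'%n,cv2.resize(cv2.convertScaleAbs(im[a:b,c:e],alpha=2.6,beta=25),None,fx=5,fy=5,interpolation=cv2.INTER_CUBIC))
    cv2.imwrite(f'pics/{n}7full.png',im); Ps[n]=cloud(n,d)
    A=Ps[n].reshape(-1,3); s=(A[:,2]>50)&(A[:,2]<64)&(np.hypot(A[:,0]-525,A[:,1]-290)<95)
    print('bowl',n,cv2.minEnclosingCircle(A[s][:,:2].astype(np.float32)))
    s=(np.hypot(A[:,0]-525,A[:,1]-290)<60)&(A[:,2]>25); print(s.sum(),A[s].mean(0) if s.sum() else '',A[s].max(0) if s.sum() else '')
try: meas(Ps['top'],Ps['scene'])
except Exception as ex: print(ex)
E
python3 f.py
```

```text
24.15 [346.3 230.2 198.7] [3.139 0.007 1.601] [0.5  1.15 0.15] [-0.01 -0.05 -0.02] 55.3
bowl scene ((526.1138305664062, 290.67291259765625), 79.21880340576172)
358 [527.92859476 268.60374712  42.35792805] [549.61785119 345.18921317  65.38829674]
bowl top ((524.888671875, 289.4228515625), 78.01468658447266)
382 [526.60156073 279.97938035  42.22438795] [584.8262337  349.62296616  69.24426939]
plate 561.0640869140625 -81.62786865234375 121.61786651611328
P top 102 zmax 104.6 rect [632.  -70.8] [40.4 18.5] mean [631.7 -70.7] axis 1.145
P scene 82 zmax 102.0 rect [635.4 -68.4] [37.4 19.4] mean [637.5 -66.8] axis 1.204
  block [637.9 -58.5] [52.4 51.2] 15.8
Q top 107 zmax 104.8 rect [ 548.2 -147.1] [43.3 19.8] mean [ 548.4 -145.3] axis 1.104
Q scene 66 zmax 103.5 rect [ 552.2 -143.5] [36.3 18.2] mean [ 553.7 -142.4] axis 1.337
  block [ 542.9 -159.4] [52.4 51.9] 77.0
index -1 is out of bounds for axis 0 with size 0meas.py:16: RuntimeWarning: Mean of empty slice.
  mu=q[:,:2].mean(0); w,V=np.linalg.eigh(np.cov((q[:,:2]-mu).T)); a=np.arctan2(V[1,1],V[0,1])
  ret = um.true_divide(
  avg = a.mean(axis, **keepdims_kw)
meas.py:16: RuntimeWarning: Degrees of freedom <= 0 for slice
  mu=q[:,:2].mean(0); w,V=np.linalg.eigh(np.cov((q[:,:2]-mu).T)); a=np.arctan2(V[1,1],V[0,1])
  c *= np.true_divide(1, fact)
  c *= np.true_divide(1, fact)
```

View pics/top7.png

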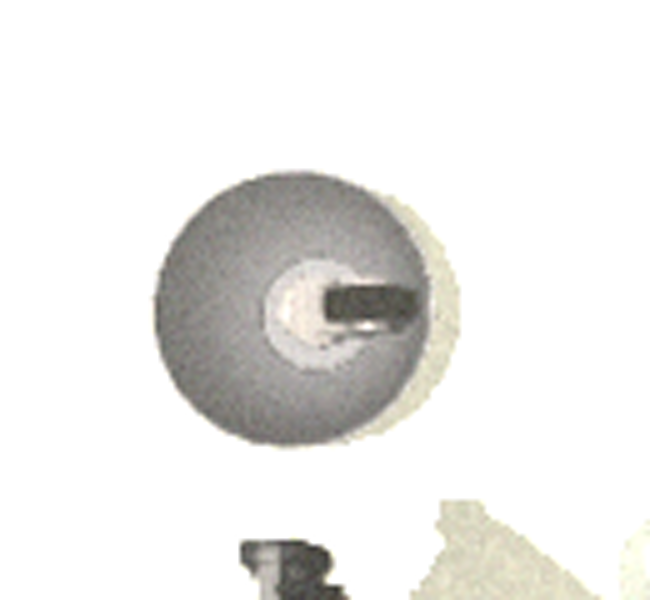

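View pics/scene7.png

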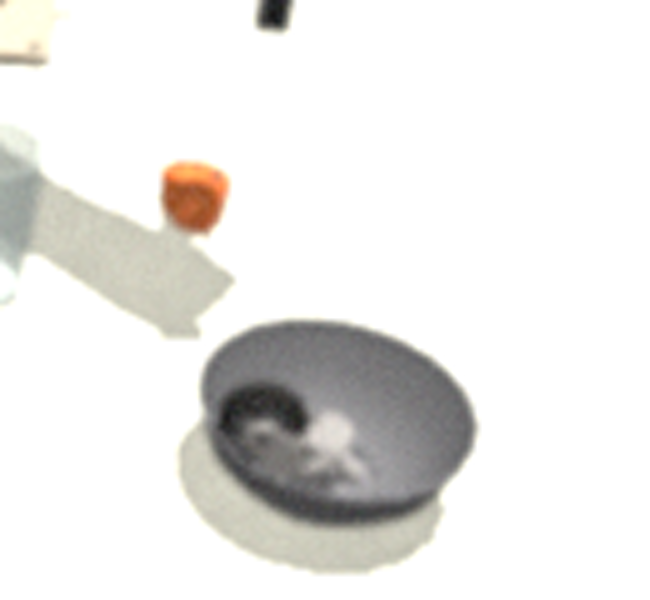

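View pics/scene7full.png

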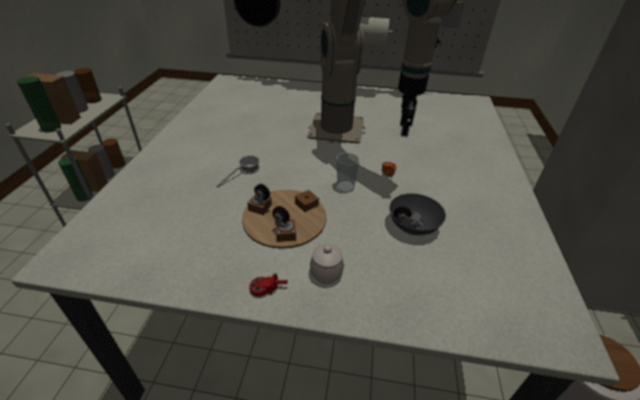

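```bash
python3 -c "
from h import *
for z in(35,45,60):
  for u in(160+325/5,160+370/5,160+420/5): p=onz('top',u,211.2,z); print(z,p.round(1),np.hypot(p[0]-525,p[1]-289.5).round(1))
im,d=vision.get_image('top');P=cloud('top',d)
print([P[211,u].round(0).tolist() for u in range(222,246,2)])
st()"
```

```text
35 [526.8 276.6  35. ] 13.0
35 [526.1 251.5  35. ] 38.0
35 [525.3 223.6  35. ] 65.9
45 [526.2 274.1  45. ] 15.5
45 [525.5 249.2  45. ] 40.3
45 [524.7 221.6  45. ] 67.9
60 [525.3 270.3  60. ] 19.2
60 [524.6 245.8  60. ] 43.7
60 [523.8 218.5  60. ] 71.0
[[528.0, 285.0, 36.0], [528.0, 281.0, 28.0], [526.0, 268.0, 59.0], [525.0, 261.0, 63.0], [525.0, 255.0, 65.0], [525.0, 250.0, 66.0], [525.0, 246.0, 61.0], [525.0, 239.0, 65.0], [525.0, 236.0, 57.0], [525.0, 231.0, 54.0], [525.0, 226.0, 48.0], [526.0, 223.0, 37.0]]
24.3 [349.5 230.9 198.5] [3.137 0.006 1.598] [ 0.5 -0.5 -0.4] [-0.   -0.04  0.01] 55.9
```

The top view puts the wheel's centre about 42 mm from the bowl's axis (limit 65) and about 37 mm above its floor (limit 75). The bowl is unmoved and the other two castors are unchanged at tops of z ≈ 103–105 mm. The arm is clear, so I hand in.

```bash
python3 -c "
from cell import ctrl
print(ctrl.finish_job())"
```

```text
the job is handed in; nothing more can be done
None
```

The stiff castor is in the grey bowl, and the job was handed in at about 24 s of the 72 s allowed. The hand-in reported no verdict.

- **Feeling the wheels:** I rubbed each wheel 16–24 mm along −x with the shut fingertip, mostly at 4–8 N. The highest reading was 8.7 N, and the end of the third wheel's rub eased to 2.7 N. The castor nearest the robot pulled back a level 3.3–4.4 N. The other two pulled about 0 N, within sensor noise.
- **Moving the castor:** I gripped the stiff castor by its fork legs, drew it straight up and lowered it into the bowl stem first. When released, it toppled over inside the bowl.
- **Castor in the bowl:** Its wheel centre is about 42 mm from the bowl's axis and about 37 mm above its floor, inside the 65 mm and 75 mm limits. The bowl is level and within 1 mm of where it was.
- **Other things:** The two free castors stand upright, with their wheel tops unchanged in height and within about 1 mm of their first positions. The tumbler, honey pot and tea strainer look unmoved in the last picture, but I did not measure them again. The arm is well clear of everything.

**Disagreements:** The two cameras differed by 3–5 mm on the wheel positions. I used values close to the top view, and the touch and grip fitted them. The fork read 27 mm wide in the grip against the 28 mm stated. One fast approach ended 11 mm off while still clear of the wheels; I corrected it before touching.

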